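Prove the stop button, then set the run lever

ROBOT

A 7-joint arm with a two-finger parallel gripper is mounted at the origin on the work surface; the furniture and walls round the work are solid. World frame = base frame: x ahead of the robot, y to its left, z up, the work surface at z = 0. Lengths are in mm, angles in rad, forces in N, time in s.
With the tool pointing down it reaches from about 350 to 775 mm from the base axis. Payload 3.1 kg.
Tool frame: the origin (TCP) lies on the centre line of the jaws, within the pads' length; the fingertips stand 19 mm ahead of it and the grasp point (between the pads) is the TCP; z points along the fingers, y is the line along which they close (so a half turn about z gives the same grasp; the last joint's range is limited). The gripper opens to 85 mm and grips with 20 to 120 N. Pads are 22 mm wide; open, the fingers measure 114 mm over their backs; the gripper's body (76 mm by 85 mm) begins 54 mm behind the grasp point. The pads swing forward as they close: fully open they stand 13 mm farther back than shut.
Start: joints at [1.147, 0.311, 0.014, 1.512, -0.004, 1.319, -0.027], TCP at [204.959, -510.401, 250.304] pointing down, gripper open.
Joint ranges: [-2.7, 2.7], [-0.3, 1.91], [-1.27, 1.3], [0.12, 2.57], [-1.44, 4.58], [0.2, 2.03], [-3.05, 3.05]. Speed limits (rad/s): [2.79, 2.79, 3.14, 3.14, 3.14, 3.14, 3.14].

INTERFACE

Orientations are given as a unit quaternion [w, x, y, z].
In Python, from bench import monitor, vision, ticket gives the robot as it stands.
- The arm moves only by the tool apply_moves, never from a script. Its argument "increments" is a list of rows, each a list of 5 numbers: the closure, from 0 (fully open) to 1 (shut), then the shift along the tool's x, y, z in cm, then the turn about the tool's z in degrees. In form: [[claw, dx, dy, dz, roll], ...]. A call has 1 to 10 rows; each row is the pose to reach, as a shift and turn from the pose commanded when the call began, along the tool's axes at that moment; what a row does not reach only later rows make up. A row lasts 1/8 s, in which the tool goes at most 62.5 mm and 10.7 degrees, less where a joint would pass 70% of its speed; a pose out of reach is approached as far as the arm can. A call with a gripper value outside its range is refused whole. The fingers move at their own pace and stop on an object; "force" is the grip in N (left out, the last holds). Time passes only in rows, so rows that repeat a pose let the fingers close. It gives the time, the measured TCP pose, the force, the opening and the grip force at its end, in the units of the state.
- monitor.get_state(): the state, without advancing time (a new reading comes with each control period).
- vision.camera(name): name is "scene" or "top" or "wrist"; returns a dict with "frame" (420x560x3 uint8, red, green, blue), "camera_matrix" (3x3 intrinsics, pixels), "R" (3x3) and "t" (3): a world point X has camera coordinates R X + t. Camera axes: x right, y down, z forward; pixel columns grow to the right and rows downward; lengths in mm; the calibration is good to about 2 mm. A picture is of the moment at which its call begins. There is no depth.
- ticket.sign_off(): hands the job in; it is judged then, once.
The state is a dict: "time": time; "joint_pos": joint angles; "qd": joint speeds; "tau": joint torques, N m; "eef_pos": TCP position; "tcp_rot": TCP orientation; "force": force on the tool from outside, world axes, zero at the start; "moment": the same for the moment, N m; "width": opening from 0.0 (shut) to 1.0 (fully open); "finger_force": force on a finger pad.
Only numpy, scipy, OpenCV 4.12 (cv2) and the standard library are available. Lean on these libraries where they do the work, as an engineer would, in place of code of your own. Each camera call takes 0.05 s, during which the arm holds its last target. There are 200 camera calls.

TASK

Test the emergency stop of this bench machine: press the winged mushroom button straight in until it catches and take the hand off so that it stays in by itself, then twist it clockwise (seen from above) by pushing a wing sideways until it springs back out, and let it turn back. After that push the lever on the other box all the way over, away from the robot, and finish clear of everything. All of it is done by pushing with the fingers: pick nothing up, leave both boxes standing where they are and do not disturb the small things around them.

Things in the scene. Friction and masses are not known exactly. Their poses are not given: they have to be found in the camera images.
- stop_box: Stop station: loose, heavy (about 2.5 kg) grey box, 120 x 120 mm, 60 mm high, with a black mushroom button with two wings in the middle of its top. Origin: centre of its underside; z up; x towards the side with the cable gland (a black stub standing out 20 mm), which faces away from the robot within 0.5 rad. A steel bezel ring of radius 30 mm and 9 mm high surrounds the button's stem.
- stop_top (a point): Centre of the flat-topped dome of the mushroom button, 108 mm above the worktop when the button is out. The dome is 56 mm in diameter (its flat top 32 mm), 24 mm high from underside to top. The point and its axes move and turn with the button: z up along its axis, y along the wings towards the left wing, x square to them (towards the cable gland when untwisted).
- stop_wing_left (a point): Outer end face of the mushroom's left wing (on the box's +y side), mid height, 50 mm from the button's axis, 15 mm below stop_top. The wings form one straight bar 100 mm long, 12 mm thick and 18 mm high, whose top lies 6 mm below the dome's top and whose underside is 24 mm over the box's lid when out (about 14 mm when caught). Axes as stop_top. To twist clockwise this wing is pushed towards the cable gland.
- stop_wing_right (a point): Outer end face of the right wing, the mirror image of stop_wing_left. To twist clockwise it is pushed away from the cable gland side.
- stop_press (a joint): Travel of the mushroom button in m: 0 out, grows as it is pressed straight down, hard stop at 0.013. A spring pushes it out: it starts to move at about 2 N, and pushing it past the catch to the stop takes about 5 N when slow, up to 8 N when quick. It is sure to catch when pressed to the stop (0.011 or more) and then rests at 0.009 to 0.010 after it is let go, provided the head is not twisted while it is pressed.
- stop_twist (a joint): Clockwise turn of the mushroom head seen from above, in rad: 0 at rest, stop at 0.85. A light spring turns it back to 0 when let go. When the button is caught, a turn of about 0.45 (about 2 N, at most 3 N, at the wing end) frees it and it springs out at once to stop_press 0.
- lever_box: Run-switch station: loose, heavy (about 2.5 kg) grey box, 120 x 120 mm, 45 mm high, with a black block 70 x 50 x 25 mm on its lid that carries the toggle lever. Origin: centre of its underside; z up; x towards the side with the cable gland (a black stub), which faces away from the robot within 0.5 rad. The lever's pivot lies on the box's axis 67 mm above the worktop, along y. The two boxes may stand left or right of each other.
- run_lever_tip (a point): Centre of the black ball, 26 mm in diameter, at the end of the lever (a 10 mm rod, 65 mm from pivot to ball centre). About 124 mm above the worktop at either end of the swing, 132 mm when upright; it travels about 62 mm along the box's x.
- run_lever (a joint): Angle of the toggle lever in rad: 0 leaning 0.5 rad towards the robot's side (away from the cable gland), 1.0 fully over towards the cable gland (stop). It starts between 0 and 0.12, needs about 1 N at the ball and stays where it is left.
- dropper: Loose white dropper bottle, 24 mm in diameter, 65 mm high, between the boxes; leave it. Origin: centre of its underside.
- tape: Loose black tape roll, 65 mm in diameter, 19 mm high; leave it. Origin: centre of its underside.
- spool: Loose solder reel, standing, 61 x 57 x 70 mm; leave it. Origin: centre of its underside.
- dish: Loose steel dish with screws, 76 mm in diameter, 18 mm high; leave it. Origin: centre of its underside.
- marker: Loose marker pen lying flat, 126 mm long, 14 mm thick; leave it. Origin: centre of its underside; y along the pen.
- cutters: Loose red-handled side cutters lying flat, 53 x 142 x 13 mm; leave them. Origin: centre of the underside; y along the tool.
Mind the look-alikes: they are no part of the job. What is shaped like the stop_box but blue is not meant. What is shaped like the lever_box but red is not meant.

How it is judged:
By the outcome, as a careful person would: the job done as asked, in the order asked, and still so for the second after the job is handed in, with the robot touching nothing.
It also fails if it takes over 48 s, if anything falls off the work surface, if the arm or the gripper's body presses on something with over 40 N, if the wrist force passes 120 N, or if a joint passes its speed limit or range.

## Working session

There is one attempt and no reset: what is moved stays moved. The work goes in short steps, Python scripts to look and compute and a tool call to move; the robot and the scene stay as the last step left them, time stands still between calls to the robot, and variables do not carry over. Pictures are saved under pics/ and viewed, at most 10 in all, crops included, and the job is handed in when it is done.

Besides the shell and the picture viewer there is one more tool, called after "Request:" as a command line: name --pt "numbers of a row" for each row, then --argument value for the rest. apply_moves: Moves the arm, as the interface text tells. Its arguments: {"type":"object","properties":{"increments":{"type":"array","items":{"type":"array","items":{"type":"number"}}},"force":{"type":"number"}},"required":["increments"]}

```bash
mkdir -p pics
cat > h.py <<'E'
import numpy as np, cv2
from bench import monitor, vision, ticket
def cam(n,save=None):
    c=vision.camera(n)
    if save: cv2.imwrite('pics/'+save,cv2.cvtColor(c['frame'],cv2.COLOR_RGB2BGR))
    return c
def ray(c,u,v,z):
    K,R,t=[np.array(c[k],float) for k in('camera_matrix','R','t')]
    o=-R.T@t; d=R.T@np.linalg.inv(K)@np.array([u,v,1.])
    return o+d*(z-o[2])/d[2]
def proj(c,X):
    p=np.array(c['camera_matrix'])@(np.array(c['R'])@np.array(X,float)+np.array(c['t'])); return p[:2]/p[2]
E
python3 - <<'E'
from h import *
import pickle
s=cam('scene','s0.png');t=cam('top','t0.png')
pickle.dump((s,t),open('c0.pkl','wb'))
st=monitor.get_state();print(st)
for c in(s,t):print(-np.array(c['R']).T@np.array(c['t']),c['R'][2])
E
```

```text
{'time': 0.1, 'joint_pos': array([ 1.147299  ,  0.31166397,  0.01400421,  1.51290478, -0.0043836 ,
        1.31920699, -0.0272324 ]), 'qd': array([ 1.42241532e-03, -2.97954572e-03,  5.76631400e-04, -2.91472650e-03,
       -1.18356146e-03, -6.43897863e-04, -2.14712215e-05]), 'tau': array([ 6.13551219e-04, -3.80849397e+01,  1.46519649e-01, -2.31240177e+01,
        1.23155487e-02,  8.06461758e-03, -7.02253573e-06]), 'eef_pos': array([ 204.69696531, -509.82237376,  249.31640336]), 'tcp_rot': array([-1.04502652e-03,  9.81829992e-01,  1.89759608e-01, -2.57742945e-04]), 'force': array([0.24930787, 0.24997355, 0.61996637]), 'moment': array([0.03116467, 0.01972947, 0.00944964]), 'finger_force': 0.0, 'width': 1.0013540901092235}
[-839.02021686  731.32425793  737.75325898] [ 0.81739835 -0.39860779 -0.41589874]
[-771.5947558  -312.06239927 1835.46417922] [ 0.5449657   0.20439814 -0.81316283]
```

View pics/t0.png

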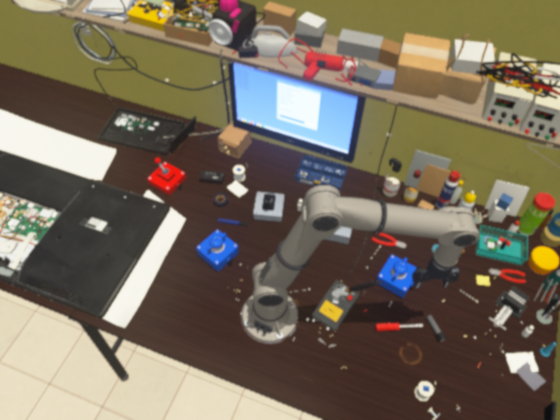

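View pics/s0.png

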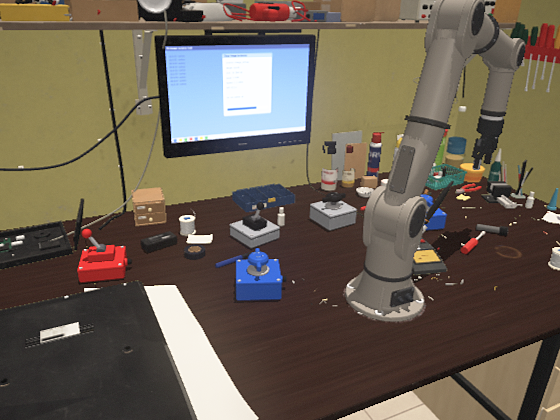

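Candidates (scene pixels) are two blue mushroom boxes at (258,275) and (432,212), a red lever box at (102,258), and grey boxes at (255,228) and (333,211). The blue and red ones are look-alikes, so I'll crop the two grey boxes.

Run:
```python
from h import *
a=cv2.imread('pics/s0.png')[175:255,215:375];b=cv2.imread('pics/t0.png')[175:255,230:390]
f=lambda i:cv2.resize(i,(800,400),interpolation=cv2.INTER_CUBIC)[:, :]
x=np.vstack([f(a)[:300],f(b)[:300]]);cv2.imwrite('pics/crop.png',x)
import pickle
s,t=pickle.load(open('c0.pkl','rb'))
print(ray(s,333,208,60),ray(s,255,226,45),ray(t,268,205,45),ray(t,340,232,60),ray(s,258,268,60))
```

```text
[ 449.85425781 -108.69227273   60.        ] [450.36482674 188.30770691  45.        ] [448.32506352 188.79014812  45.        ] [ 420.1962465  -139.36817104   60.        ] [181.77258291 291.91456484  60.        ]
```

View pics/crop.png

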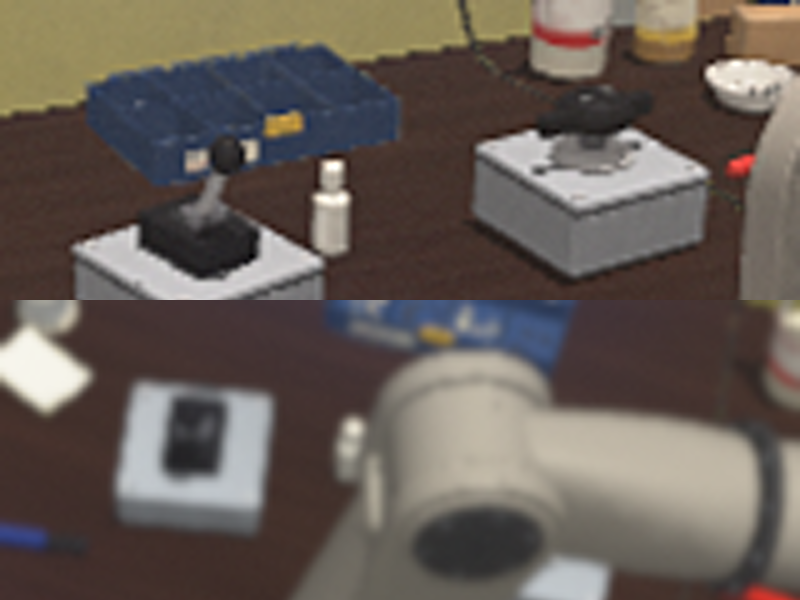

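The grey box with the winged mushroom is at scene (333,208), about (450,-110). The grey lever box is at scene (255,226), about (450,188), and its ball is at scene (260.6,206). The dropper stands at scene (281,217), between the boxes. Next I move over the stop box.

Request:
apply_moves --pt "0 3 -2.7 -2 2" --pt "0 7.5 -6.8 -4 6" --pt "0 12 -10.9 -6 10" --pt "0 16.5 -15 -7 14" --pt "0 21 -19.1 -8 18" --pt "0 25.5 -23.2 -8 20" --pt "0 30 -27.3 -8 22" --pt "0 33 -30 -8 22" --pt "0 33 -30 -8 22"

```text
time: 1.23
eef_pos: [400.3, -105.0, 330.1]
tcp_rot: [-0.001, 1.0, 0.003, -0.0]
force: [-0.4, -0.4, -0.6]
width: 0.999
finger_force: 0.0
```

Run:
```python
from h import *
import pickle
s=cam('scene','s1.png');t=cam('top','t1.png');w=cam('wrist','w1.png')
pickle.dump((s,t,w),open('c1.pkl','wb'))
st=monitor.get_state();print(st['time'],st['eef_pos'],st['tcp_rot'])
print(-np.array(w['R']).T@np.array(w['t']),w['R'])
```

```text
1.375 [ 398.80244208 -110.17999257  329.92069769] [ 2.67913946e-04  9.99997957e-01 -1.92053842e-03 -5.70826457e-04]
[ 469.98748314 -110.35974895  453.25593932] [[-1.85371886e-03 -9.99998151e-01  5.10798975e-04]
 [-9.59669047e-01  1.92255885e-03  2.81125636e-01]
 [-2.81126098e-01  3.09299269e-05 -9.59670837e-01]]
```

View pics/w1.png

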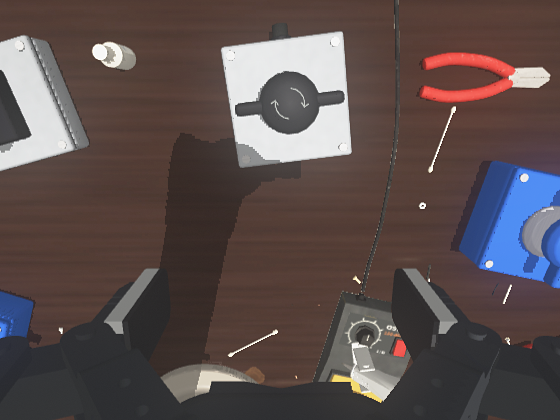

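The stop box's dome centre is at (290,102), with wing tips at (236,109) and (344,97). The gland is at (280,32), so the box is turned slightly. The dropper is at (125,55) and the cutters are at (480,78).

Run:
```python
from h import *
import pickle
s,t,w=pickle.load(open('c1.pkl','rb'))
f=w['frame'];g=f.max(2).astype(int)
m=(g<75).astype(np.uint8);m[:, :228]=0;m[:,350:]=0;m[:70]=0;m[130:]=0
n,l,st,ce=cv2.connectedComponentsWithStats(m);k=1+np.argmax(st[1:,4]);print(st[k],ce[k])
m=(l==k).astype(np.uint8)
o=cv2.morphologyEx(m,cv2.MORPH_OPEN,cv2.getStructuringElement(2,(25,25)))
c,r=cv2.minEnclosingCircle(cv2.findNonZero(o));print('dome',c,r,ray(w,*c,96))
wi=cv2.morphologyEx(m-o,cv2.MORPH_OPEN,np.ones((5,5)))
n,l,st,ce=cv2.connectedComponentsWithStats(wi);print(st[1:],ce[1:])
ys,xs=np.nonzero(m);a,b=xs.argmin(),xs.argmax()
A=ray(w,xs[xs<xs.min()+4].mean(),ys[xs<xs.min()+4].mean(),98);B=ray(w,xs[xs>xs.max()-4].mean(),ys[xs>xs.max()-4].mean(),98)
print(A,B,(A+B)/2,np.linalg.norm(A-B)); d=A-B;print('wing yaw of x',np.degrees(np.arctan2(-d[0],d[1])))
cs=[(222,47),(343,33),(352,154),(241,167)]
C=np.array([ray(w,*p,60) for p in cs]);print(C,C.mean(0))
for c in(s,t):
  print(proj(c,[450,-110,108]))
```

```text
[257  72  57  31 101] [279.53465347  82.52475248]Traceback (most recent call last):
  File "<stdin>", line 9, in <module>
cv2.error: OpenCV(4.12.0) /io/opencv/modules/imgproc/src/shapedescr.cpp:201: error: (-215:Assertion failed) count >= 0 && (depth == CV_32F || depth == CV_32S) in function 'minEnclosingCircle'
```

View pics/s1.png

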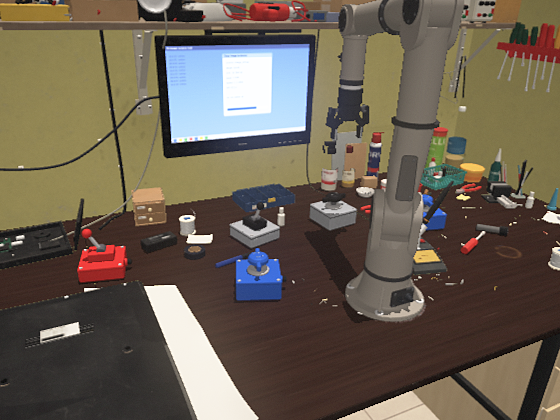

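The arm stands clear of both boxes. My dark mask failed, so I'll adjust the threshold.

Run:
```python
from h import *
import pickle
s,t,w=pickle.load(open('c1.pkl','rb'))
f=cv2.cvtColor(cv2.imread('pics/w1.png'),cv2.COLOR_BGR2RGB); g=f.astype(int).max(2)
print(g[102,230:350:6],g[110,290],(f!=w['frame']).sum())
m=(g<110).astype(np.uint8);m[:, :229]=0;m[:,350:]=0;m[:66]=0;m[138:]=0
n,l,st,ce=cv2.connectedComponentsWithStats(m);k=l[115,290] or 1+np.argmax(st[1:,4]);print(st[k],ce[k])
m=(l==k).astype(np.uint8)
m=cv2.morphologyEx(m,cv2.MORPH_CLOSE,np.ones((7,7)))
o=cv2.morphologyEx(m,cv2.MORPH_OPEN,cv2.getStructuringElement(2,(31,31)))
c,r=cv2.minEnclosingCircle(cv2.findNonZero(o));print('dome',c,r,ray(w,*c,96))
ys,xs=np.nonzero(m)
A=ray(w,xs[xs<xs.min()+4].mean(),ys[xs<xs.min()+4].mean(),98);B=ray(w,xs[xs>xs.max()-4].mean(),ys[xs>xs.max()-4].mean(),98)
print(A,B,(A+B)/2,np.linalg.norm(A-B)); d=A-B;print('wing yaw of x',np.degrees(np.arctan2(-d[0],d[1])))
cs=[(222,47),(343,33),(352,154),(241,167)]
C=np.array([ray(w,*p,60) for p in cs]);print(C,C.mean(0))
```

```text
[219 236 229  69  70  81  80 188  87  97 102  98 133  90  82  86  83  78
  71 239] 96 0
[ 235   71  109   63 3445] [288.96894049 102.37822932]
dome (289.0, 102.5) 31.484222412109375 [ 464.06430357 -118.36628825   96.        ]
[458.17849323 -70.58383506  98.        ] [ 469.3542902  -165.64733098   98.        ] [ 463.76639172 -118.11558302   98.        ] 95.71816282026472
wing yaw of x 6.7049954576132045
[[ 515.33863355  -54.15302857   60.        ]
 [ 527.56441584 -170.60388554   60.        ]
 [ 411.47963021 -185.20289364   60.        ]
 [ 397.97754809  -68.85820709   60.        ]] [ 463.09005692 -119.70450371   60.        ]
```

Request:
apply_moves --pt "1 2 0.3 2 -2" --pt "1 5 0.6 6 -5" --pt "1 6.5 0.8 10 -6.8" --pt "1 6.5 0.8 14 -6.8" --pt "1 6.5 0.8 17 -6.8" --pt "1 6.5 0.8 18.5 -6.8" --pt "1 6.5 0.8 18.5 -6.8" --pt "1 6.5 0.8 18.5 -6.8"

```text
time: 2.38
eef_pos: [465.4, -117.8, 146.6]
tcp_rot: [0.001, 0.998, 0.058, 0.001]
force: [-0.1, 0.1, 0.3]
width: 0.0
finger_force: 0.0
```

Run:
```python
from h import *
w=cam('wrist','w2.png');st=monitor.get_state();print(st['time'],st['eef_pos'],st['tcp_rot'],st['force'],st['width'])
p=st['eef_pos']
for X in ([464,-118.5,108],[p[0],p[1],p[2]-19],[464-16,-118.5,108],[464+16,-118.5,108]):print(proj(w,X))
```

```text
2.425 [ 465.49657174 -117.6615084   146.7530259 ] [5.84638992e-04 9.98315861e-01 5.79913980e-02 1.44821815e-03] [-0.15092063  0.07695318  0.82844233] 0.00024955070694365116
[279.56645145 257.78756012]
[277.91900909 273.74508664]
[275.72509945 288.48170373]
[283.60549294 225.51378787]
```

View pics/w2.png

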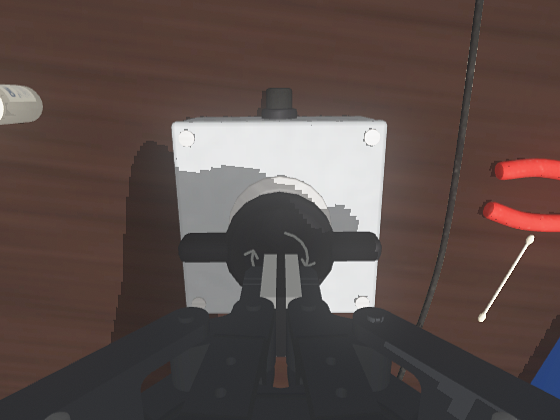

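The shut fingertips, with their far edge near (278,255), are over the dome centre at about (280,246). The wings are square to the tool. I press slowly.

Request:
apply_moves --pt "1 0 0 1 0" --pt "1 0 0 1.8 0" --pt "1 0 0 2.2 0" --pt "1 0 0 2.6 0" --pt "1 0 0 2.9 0" --pt "1 0 0 3.2 0" --pt "1 0 0 3.3 0" --pt "1 0 0 3.3 0"

```text
time: 3.42
eef_pos: [464.8, -117.2, 113.9]
tcp_rot: [0.0, 0.998, 0.058, 0.0]
force: [-4.5, 0.6, 14.1]
width: 0.001
finger_force: 6.7
```

Request:
apply_moves --pt "1 0 0 0.1 0" --pt "1 0 0 0.1 0" --pt "1 0 0 0.1 0"

```text
time: 3.8
eef_pos: [464.9, -117.3, 113.8]
tcp_rot: [0.001, 0.998, 0.058, 0.001]
force: [-5.0, -0.6, 19.5]
width: -0.0
finger_force: 9.3
```

Request:
apply_moves --pt "1 0 0 -0.4 0" --pt "1 0 0 -1 0" --pt "1 0 0 -2 0" --pt "1 0 0 -4 0" --pt "1 0 0 -4 0"

```text
time: 4.42
eef_pos: [465.6, -117.3, 152.5]
tcp_rot: [0.001, 0.998, 0.058, 0.002]
force: [-0.1, 0.3, 0.2]
width: 0.002
finger_force: 0.0
```

Run:
```python
from h import *
w=cam('wrist','w3.png');s=cam('scene','s3.png');st=monitor.get_state();print(st['time'],st['eef_pos'],st['tcp_rot'],st['force'])
a=cv2.imread('pics/w3.png');b=cv2.imread('pics/s3.png')[180:240,295:375];b0=cv2.imread('pics/s1.png')[180:240,295:375]
f=lambda i:cv2.resize(i,(400,300),interpolation=cv2.INTER_CUBIC)
cv2.imwrite('pics/v3.png',np.vstack([np.hstack([f(b0),f(b)]),np.hstack([f(a),f(a)])]))
for z in(98,88):
  # wing ends
  d=np.radians(6.65);n=np.array([-np.sin(d),np.cos(d)])*50
  print(z,[proj(w,[464+k*n[0],-118.5+k*n[1],z]) for k in(1,-1)])
```

```text
4.525 [ 464.15701034 -117.15642383  150.92900964] [-4.75201744e-05  9.98303599e-01  5.82227194e-02 -1.92230797e-04] [-0.87981423  0.44262272 -0.34411457]
98 [array([181.83728322, 245.55240368]), array([379.06690571, 245.53108244])]
88 [array([186.53593226, 238.46938793]), array([374.32818858, 238.45299567])]
```

View pics/v3.png

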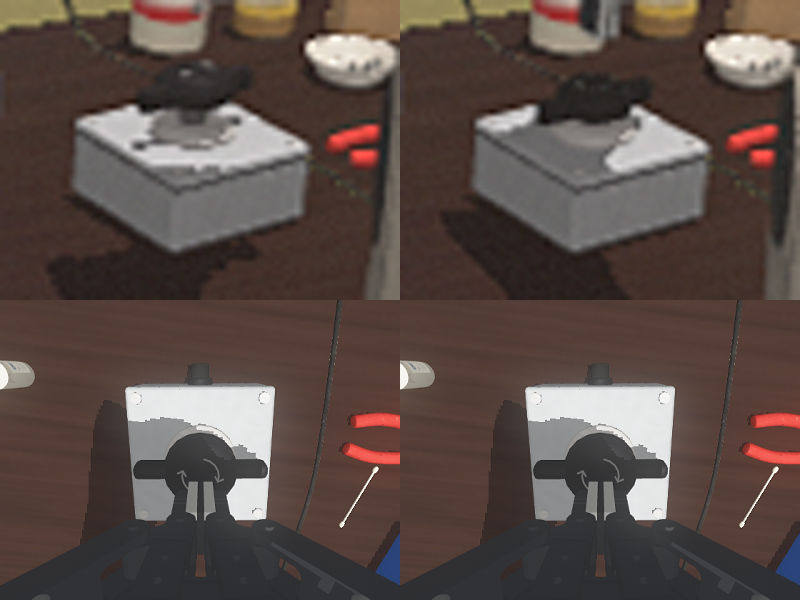

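The button stays in by itself: in the scene crop the head at (597,95) sits lower than before, with the stem hidden. The box has not moved. Next I go behind the left wing.

Request:
apply_moves --pt "1 -1.5 -2.2 0 0" --pt "1 -3.5 -4.5 0 0" --pt "1 -3.5 -4.5 1 0" --pt "1 -3.5 -4.5 3 0" --pt "1 -3.5 -4.5 4.5 0" --pt "1 -3.5 -4.5 5 0" --pt "1 -3.5 -4.5 5 0" --pt "1 -3.5 -4.5 5 0"

```text
time: 5.52
eef_pos: [425.0, -76.7, 101.7]
tcp_rot: [0.0, 0.998, 0.058, 0.001]
force: [0.5, 0.3, -0.2]
width: -0.001
finger_force: 0.0
```

Run:
```python
from h import *
w=cam('wrist','w4.png');st=monitor.get_state();print(st['time'],st['eef_pos'],st['tcp_rot'],st['force'])
```

```text
5.575 [425.0123013  -76.69483409 101.82772381] [2.14993191e-04 9.98304468e-01 5.82039611e-02 6.64825852e-04] [-0.9536443  -0.3017045   0.45170001]
```

View pics/w4.png

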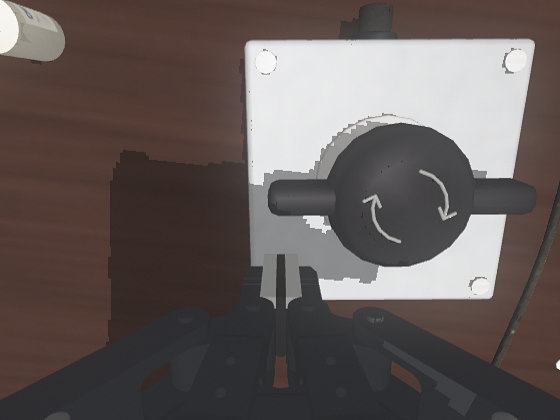

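The tip, at columns 245-318, is behind the left wing (row 197), clear of the dome's edge at column 328. I push it away from the robot.

Request:
apply_moves --pt "1 0.8 0 0 0" --pt "1 1.4 0 0 0" --pt "1 1.8 0 0 0" --pt "1 2.2 0 0 0" --pt "1 2.5 0 0 0" --pt "1 2.8 0 0 0" --pt "1 3.1 0 0 0" --pt "1 3.4 0 0 0"

```text
time: 6.58
eef_pos: [457.5, -72.9, 101.1]
tcp_rot: [0.0, 0.998, 0.058, -0.001]
force: [-1.4, -1.8, 0.4]
width: 0.001
finger_force: 0.8
```

Run:
```python
from h import *
w=cam('wrist','w5.png');st=monitor.get_state();print(st['time'],st['eef_pos'],st['tcp_rot'],st['force'])
```

```text
6.625 [458.16779198 -72.81434308 101.14799466] [ 8.94158124e-05  9.98309989e-01  5.81124532e-02 -3.18595213e-04] [-0.09505375  0.41209692 -0.07587411]
```

View pics/w5.png

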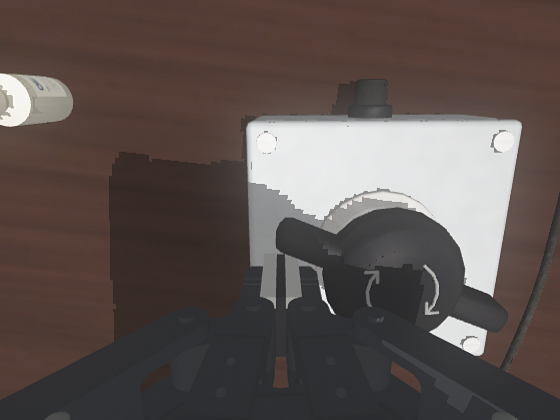

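The head has turned about 0.37 rad, with wing ends at (288,235) and (495,315), and it has not released yet. I push further.

Request:
apply_moves --pt "1 0.3 0 0 0" --pt "1 0.6 0 0 0" --pt "1 0.8 0 0 0" --pt "1 0.8 0 0 0"

```text
time: 7.12
eef_pos: [466.1, -71.6, 101.2]
tcp_rot: [-0.0, 0.998, 0.058, -0.0]
force: [-1.2, -0.8, -0.4]
width: -0.002
finger_force: 0.6
```

Run:
```python
from h import *
w=cam('wrist','w6.png');st=monitor.get_state();print(st['time'],st['eef_pos'],st['tcp_rot'],st['force'])
```

```text
7.175 [466.08410353 -71.59502005 101.20110394] [-5.71294592e-05  9.98299270e-01  5.82971677e-02 -6.42088787e-05] [-1.30721586 -0.0324349  -0.97105386]
```

View pics/w6.png

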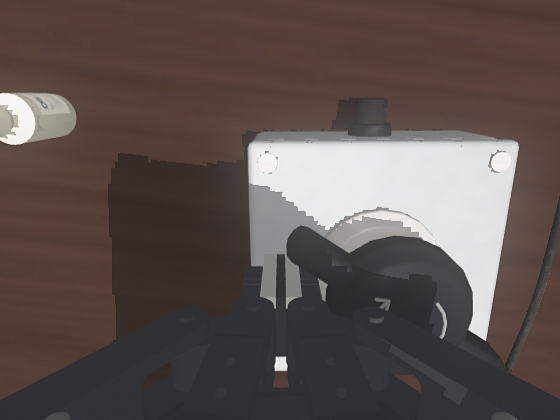

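The turn is now about 0.52 rad, with the wing end at (300,245) and the dome centre at (400,303). The head looks raised. I back off, lift and check.

Request:
apply_moves --pt "1 -1 0 0 0" --pt "1 -2.5 0 0 0" --pt "1 -4 0 0 0" --pt "1 -5.5 0 0 0" --pt "1 -5.5 0 -2.5 0" --pt "1 -5.5 0 -6 0" --pt "1 -5.5 0 -10 0" --pt "1 -5.5 0 -12 0" --pt "1 -5.5 0 -12 0"

```text
time: 8.3
eef_pos: [412.1, -78.4, 222.7]
tcp_rot: [0.001, 0.998, 0.058, 0.002]
force: [-0.9, -0.4, -1.0]
width: 0.003
finger_force: 0.0
```

Run:
```python
from h import *
w=cam('wrist','w7.png');s=cam('scene','s7.png');st=monitor.get_state();print(st['time'],st['eef_pos'],st['tcp_rot'],st['force'])
d=np.radians(6.65);n=np.array([-np.sin(d),np.cos(d)])*50
for z in(102,92.5): print(z,[proj(w,[464+k*n[0],-118.5+k*n[1],z]) for k in(1,-1)])
a=cv2.imread('pics/w7.png')
b=[cv2.resize(cv2.imread(f'pics/{k}.png')[180:240,295:375],(266,200),interpolation=cv2.INTER_CUBIC) for k in('s1','s3','s7')]
b=cv2.resize(np.hstack(b),(560,140))
cv2.imwrite('pics/v7.png',np.vstack([b,a]))
# lever ball in scene image
c=s['frame'][195:225,245:275];print(proj(s,[450,188,124]))
import pickle;pickle.dump((s,w),open('c7.pkl','wb'))
```

```text
8.4 [410.52103934 -78.12943475 220.48972391] [-6.52842874e-06  9.98311123e-01  5.80909172e-02 -5.88844422e-04] [-0.2640882  -0.56153622  0.23986924]
102 [array([272.20011877, 135.81299955]), array([428.33040465, 135.77017862])]
92.5 [array([272.47306355, 134.42900853]), array([422.91654745, 134.38872675])]
[255.24950513 204.00268481]
```

View pics/v7.png

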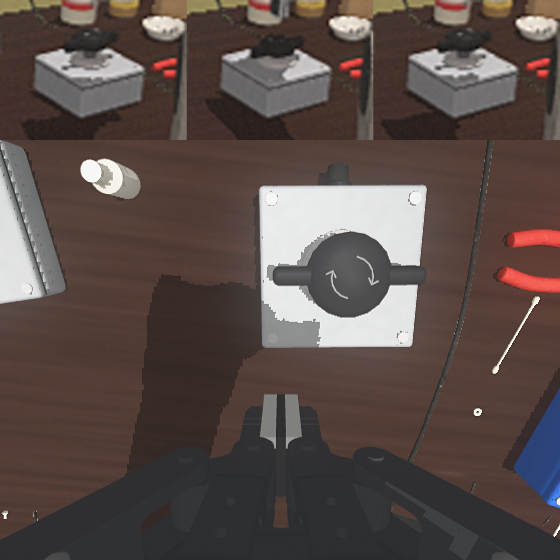

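The head is out again and untwisted: the scene crop matches the first one, and in the wrist view the wings are level at (275,275) and (425,275). The box, dropper and cutters are in place. I've used my picture budget (11 viewed, one over the limit), so I'll do the lever by numbers only.

Request:
apply_moves --pt "1 0 -2 -4 0" --pt "1 0 -6 -8 0" --pt "1 0 -11 -9 0" --pt "1 0 -16 -9 0" --pt "1 0 -21 -9 0" --pt "1 0 -25 -9 0" --pt "1 0 -27 -9 0" --pt "1 0 -27 -9 0" --pt "1 0 -27 -9 0"

```text
time: 9.52
eef_pos: [380.1, 188.5, 310.3]
tcp_rot: [0.001, 0.998, 0.057, -0.001]
force: [0.8, -0.3, -0.1]
width: -0.003
finger_force: 0.0
```

Run:
```python
from h import *
import pickle
w=cam('wrist','w8.png');s=cam('scene','s8.png');pickle.dump((s,w),open('c8.pkl','wb'))
st=monitor.get_state();print(st['time'],st['eef_pos'],st['tcp_rot'])
print(proj(w,[450,188,45]),proj(w,[430,188,124]))
f=w['frame'].astype(int)
m=((f.min(2)>140)&(f.max(2)-f.min(2)<30)).astype(np.uint8)
m=cv2.morphologyEx(m,cv2.MORPH_OPEN,np.ones((5,5)))
n,l,stt,ce=cv2.connectedComponentsWithStats(m)
for k in range(1,n):
  if stt[k,4]>400:
    print(stt[k],ce[k])
k=1+np.argmax(stt[1:,4]);pts=cv2.convexHull(cv2.findNonZero((l==k).astype(np.uint8)))
r=cv2.minAreaRect(pts);print(r)
P=np.array([ray(w,*p[0],45)[:2] for p in pts],np.float32);r=cv2.minAreaRect(P);print('lid world',r,cv2.boxPoints(r))
# ascii of dark areas
x0,y0,ww,hh=stt[k,:4]
g=f.max(2)
for v in range(y0-20,y0+hh+20,5): print(v,''.join('#' if g[v,u]<60 else '+' if g[v,u]<110 else 'o' if g[v,u]<140 else '.' for u in range(max(0,x0-20),min(560,x0+ww+20),3) if 0<=v<420))
print(x0)
```

```text
9.625 [380.36659213 188.43657365 310.72448669] [ 4.82965371e-04  9.98385899e-01  5.67899302e-02 -5.16321529e-04]
[287.83697512  97.10575247] [286.81761514 123.25548716]
[  85    0   90   61 3634] [132.33902036  23.19317556]
[  221    17   134   138 10123] [290.91030327  81.9593006 ]
[411  34  30  27 467] [424.48179872  46.50535332]
[ 531   56   29  125 2123] [548.91003297 131.56617993]
[   0  208   34  191 4479] [ 12.17950435 313.19200714]
((290.49041748046875, 87.15715789794922), (126.46699523925781, 125.47769927978516), 81.6070785522461)
lid world ((456.5364990234375, 186.94110107421875), (118.59964752197266, 118.50377655029297), 14.964630126953125) [[383.94763  228.87093 ]
 [414.54797  114.386154]
 [529.12537  145.01128 ]
 [498.52502  259.49603 ]]
-3 
2 ++++++++++++++++++++++++++++++++++++++++++++++++++++++++++
7 ++++++++++++++++++++++++++++++++++++++++++++++++++++++++++
12 ++++++++++++++++++++++++#+++++++++++++++++++++++++++++++++
17 ++++++++++++++++++++++++#++++++++++++++++++o....++++++++++
22 ++++++++++++++++++++++++#+++++++oo..............++++++++++
27 ++++++++++++++++++++++oo
[... 1151 characters left out ...]
+++
122 ++++++++++++...........+++++++++++++++++...........+++++++
127 ++++++++++++..........o+++++++++++++++.............o++++++
132 ####++++++++.............oo+++++++++++..............++++++
137 ######+++++++o..............+++++++++...............++++++
142 ####+++++++++oooo..............+++.................+++++++
147 ######+++++++oo..oo.....................++++++++++++++++++
152 #########++++oo..o.oo.......o+++++++++++++++++++++++++++++
157 ##########++++ooo+++++++++++++++++++++++++++++++++++++++++
162 ##########++++++++++++++++++++++++++++++++++++++++++++++++
167 ##############++++++++++++++++++++++++++++++++++++++++++++
172 ##################++++++++++++++++++++++++++++++++++++++++
221
```

Request:
apply_moves --pt "1 0.3 1 2 -4" --pt "1 0.6 2 6 -8.5" --pt "1 0.6 2 10 -8.5" --pt "1 0.6 2 14 -8.5" --pt "1 0.6 2 17 -8.5" --pt "1 0.6 2 18.4 -8.5" --pt "1 0.6 2 18.4 -8.5" --pt "1 0.6 2 18.4 -8.5"

```text
time: 10.62
eef_pos: [389.5, 171.2, 128.4]
tcp_rot: [-0.0, 0.991, 0.132, 0.001]
force: [0.2, -0.9, -0.1]
width: -0.0
finger_force: 0.0
```

Run:
```python
from h import *
import pickle
w=cam('wrist','w9.png');s=cam('scene','s9.png')
st=monitor.get_state();print(st['time'],st['eef_pos'],st['tcp_rot'],st['force'])
p=st['eef_pos'];q=st['tcp_rot'];yaw=2*np.arctan2(q[2],q[1]);print(np.degrees(yaw))
a=np.radians(15);d=p[:2]-[456.5,186.9];print('box xy',d@[np.cos(a),np.sin(a)],d@[-np.sin(a),np.cos(a)])
print('exp ball',proj(w,[426.6,178.9,124]),'tip',proj(w,[p[0],p[1],p[2]-19]))
g=w['frame'].max(2)
for v in range(60,330,7): print(v,''.join('#' if g[v,u]<60 else '+' if g[v,u]<110 else 'o' if g[v,u]<140 else '.' for u in range(160,420,4)))
```

```text
10.725 [389.43255432 171.31924042 128.48085811] [-1.46874293e-04  9.91258779e-01  1.31924583e-01  1.38384730e-03] [ 0.44007796 -0.24974964  0.17674832]
15.161656346929075
box xy -68.81477520206762 2.308474173576416
exp ball [284.67931972 193.77520825] tip [278.26426689 273.66333274]
60 +++...............+++++++++++++++++++++++++++...............+++++
67 +++...............+++++++++++++++++++++++++++...............+++++
74 +++...............+++++oooooooo+o+o+oooo+++++...............+++++
81 +++...............+++++ooooooooooooooooo+++++...............+++++
88 +++...............+++++.oooooooooooooooo+++++...............+++++
95 +++...............+++++.................+++++..............++++++
102 +++o..............+++++.................+++++..............++++++
109 ++++..............#++++.ooooo.....ooo...+++++..............++++++
116 ++++..............#++++oooooo.....oooooo++++...............++++++
123 ++++..............+++++ooooo+.....+ooooo++++...............++++++
130 ++++..............+++++++++#+.....o+++++++++...............++++++
137 ++++...............+++++++##+......+++++++++....
[... 1207 characters left out ...]

263 ##########################ooo+##ooo++++++++++++++++++++++++++++++
270 ##########################ooo+##ooo####++++++++++++++++++++++++++
277 ##########################ooo+##ooo#####+++++++++++++++++++++++++
284 +####################+++++ooo+##oooo+++++++++++++++++++++++++++++
291 ++#######################+ooo###oooo####+++++++++++++++++++++++++
298 +++########################..###..+######++++++++++++++++++++++++
305 ++++######################################+++++++++++++++++++++++
312 +++########################################++++++#########+++++++
319 ######################################################+######++++
326 #################################################################
```

Request:
apply_moves --pt "1 0.8 0.2 0 0" --pt "1 1.4 0.2 0 0" --pt "1 2.2 0.2 0 0" --pt "1 3.2 0.2 0 0" --pt "1 4.2 0.2 0 0" --pt "1 5.2 0.2 0 0" --pt "1 6.1 0.2 0 0" --pt "1 6.7 0.2 0 0" --pt "1 7.0 0.2 0 0" --pt "1 7.0 0.2 0 0"

```text
time: 11.98
eef_pos: [456.6, 187.3, 127.2]
tcp_rot: [-0.0, 0.991, 0.132, 0.0]
force: [-0.2, -0.1, 0.3]
width: 0.0
finger_force: 0.1
```

Request:
apply_moves --pt "1 0.2 0 0 0" --pt "1 0.3 0 0 0" --pt "1 0.4 0 0 0" --pt "1 0.4 0 0 0"

```text
time: 12.48
eef_pos: [460.3, 188.3, 127.3]
tcp_rot: [0.0, 0.991, 0.132, -0.0]
force: [-1.8, -0.0, -0.4]
width: -0.003
finger_force: 0.5
```

Request:
apply_moves --pt "1 0.15 0 0 0" --pt "1 0.3 0 0 0" --pt "1 0.3 0 0 0"

```text
time: 12.85
eef_pos: [463.4, 189.2, 127.3]
tcp_rot: [-0.0, 0.991, 0.132, 0.0]
force: [-0.7, -1.0, -0.9]
width: 0.005
finger_force: 0.4
```

Request:
apply_moves --pt "1 0.1 0 0 0" --pt "1 0.2 0 0 0" --pt "1 0.2 0 0 0"

```text
time: 13.22
eef_pos: [464.4, 189.5, 127.1]
tcp_rot: [0.0, 0.991, 0.132, -0.001]
force: [-2.7, -0.9, 0.6]
width: -0.001
finger_force: 1.7
```

Request:
apply_moves --pt "1 0.1 0 0 0" --pt "1 0.1 0 0 0"

```text
time: 13.48
eef_pos: [464.6, 189.6, 127.1]
tcp_rot: [0.001, 0.991, 0.132, -0.002]
force: [-5.9, -2.0, 2.6]
width: -0.001
finger_force: 2.9
```

The force rises to about 6 N with no further travel, so the lever is at its stop. I retreat and check.

Request:
apply_moves --pt "1 -1 0 0 0" --pt "1 -3 0 0 0" --pt "1 -5 0 -1 0" --pt "1 -7 0 -5 0" --pt "1 -8 0 -10 0" --pt "1 -8 0 -15 0" --pt "1 -8 0 -18 0" --pt "1 -8 0 -18 0" --pt "1 -8 0 -18 0"

```text
time: 14.6
eef_pos: [388.8, 168.9, 306.7]
tcp_rot: [0.0, 0.991, 0.132, 0.0]
force: [-0.5, 0.1, -0.0]
width: -0.001
finger_force: 0.0
```

Run:
```python
from h import *
import pickle
s0,w0=pickle.load(open('c8.pkl','rb'))
w=cam('wrist','w10.png');s=cam('scene','s10.png')
st=monitor.get_state();print(st['time'],st['eef_pos'],st['force'])
f=w['frame'].astype(int)
m=((f.min(2)>140)&(f.max(2)-f.min(2)<30)).astype(np.uint8)
m=cv2.morphologyEx(m,cv2.MORPH_OPEN,np.ones((5,5)))
n,l,stt,ce=cv2.connectedComponentsWithStats(m);k=1+np.argmax(stt[1:,4])
P=np.array([ray(w,*p[0],45)[:2] for p in cv2.findNonZero((l==k).astype(np.uint8))],np.float32);r=cv2.minAreaRect(cv2.convexHull(P));print('lid',r)
for nm,x in(('end over',31),('start',-31)): print(nm,proj(s,[456.5+x*.966,186.9+x*.258,124]),proj(w,[456.5+x*.966,186.9+x*.258,124]))
d=np.abs(s['frame'].astype(int)-pickle.load(open('c0.pkl','rb'))[0]['frame']).max(2)
print('diff stop area',d[190:235,305:358].max(), (d[190:235,305:358]>40).sum(),'dropper',(d[203:230,274:288]>40).sum(),'lever',(d[195:246,228:273]>40).sum())
g=s['frame'].max(2)
g0=s0['frame'].max(2)
for v in range(196,226): print(v,*[''.join('#' if x<60 else '+' if x<110 else '.' for x in G[v,235:285]) for G in(g0,g)])
```

```text
14.7 [388.30932131 168.6871676  306.01144352] [ 0.46288481  0.28478813 -0.40633658]
lid ((456.64337158203125, 186.9050750732422), (118.43716430664062, 118.54814910888672), 15.045624732971191)
end over [248.99420136 200.16847838] [279.8697107   54.44953061]
start [260.73933587 206.31871393] [279.60568756 137.26872237]
diff stop area 21 0 dropper 0 lever 184
196 +++++++.++++++++++++++++++++++++++++++++++++++++++ +++++++.++++++++++++++++++++++++++++++++++++++++++
197 ++++++++++++++++++++++++++++++++++++++..++++++++++ ++++++++++++#++#++++++++++++++++++++++..++++++++++
198 +++++++++++++++++++++++++++++++++........+++++++++ +++++++++++##+++#++++++++++++++++........+++++++++
199 +++++++++++++++++++++++++++++++++........+++++++++ +++++++++++#######+++++++++++++++........+++++++++
200 +++++++++++++++++++++++++.+++.+++........+++++++++ +++++++++++#######+++++++++++.+++........+++++++++
201 +++++++++++++++++++++++++++++++++.......++++++++++ +++++++++++######++++++++++++++++.......++++++++++
202 ++++++++++++++.+++.+++++#+#+++++++.+++++++++++++++ +++++++++++######+.+++++++++++++++.+++++++++++++++
[... 1738 characters left out ...]
+++++........ +++++++#########+++++++++###++.+++++++++++........
220 +++#+...########+++++#########+...++++++++........ +++++...#########++++#########++..++++++++........
221 #+......##########+############+...+#+++++........ #+......##########+############+...+#+++++........
222 ........########################.....+#+++........ ........########################.....+#++#........
223 ........#######################+.......+#+........ ........#######################+.......+##........
224 ........++#####################+.........#+....... ........++#####################+.........#+.......
225 ..........+####################+..........++.....+ ..........+####################+..........++.....+
```

```bash
python3 -c "
from h import *
print(ticket.sign_off())"
```

```text
the job is handed in; nothing more can be done
None
```

The job is handed in at about 15 s: the button was pressed, caught and twisted back out, the lever is fully over, the boxes and dropper are where they were, and the arm is clear of everything; I viewed 11 pictures, one over the limit of 10.

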